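Close the hot kiln's lid with the hooked pole

ROBOT

A 6-joint arm with a two-finger parallel gripper is mounted at the origin on the work surface. World frame = base frame: x ahead of the robot, y to its left, z up, the work surface at z = 0. Lengths are in m, angles in rad, forces in N, time in s.
With the tool pointing down it reaches from about 0.35 to 0.975 m from the base axis. Payload 17.4 kg.
Tool frame: the origin (TCP) lies where the fingers leave the gripper's body, on its centre line; the fingertips stand 73 mm ahead of it and the grasp point (between the pads) lies 54 mm ahead of it; z points along the fingers, y is the line along which they close (so a half turn about z gives the same grasp; the last joint's range is limited). The gripper opens to 85 mm and grips with 20 to 120 N. Pads are 22 mm wide; open, the fingers measure 114 mm over their backs; the gripper's body (76 mm by 85 mm) begins 54 mm behind the grasp point. The pads swing forward as they close: fully open they stand 13 mm farther back than shut.
Start: joints at [1.214, 0.116, 1.442, -0, 1.584, -0.038], TCP at [0.212, 0.641, 0.304] pointing down, gripper open.
Joint ranges: [-2.83, 2.83], [-0.83, 2.19], [0.07, 2.5], [-1.14, 4.28], [0.01, 3], [-2.97, 2.97]. Speed limits (rad/s): [1.89, 1.89, 2.22, 3.14, 3.14, 3.14].

INTERFACE

Orientations are given as a rotation vector (axis times angle).
In Python, from station import env, eyes gives the robot as it stands.
- The arm moves only by the tool apply_moves, never from a script. Its argument "commands" is text: rows parted by semicolons, each of 4 numbers parted by spaces: the shift along the tool's x, y, z in units of 40 mm (1.0 is 40 mm), then the turn about the tool's z in rad. A call has 1 to 12 rows; each row is the pose to reach, as a shift and turn from the pose commanded when the call began, along the tool's axes at that moment; what a row does not reach only later rows make up. A row lasts 1/12 s, in which the tool goes at most 41.7 mm and 7.16 degrees, less where a joint would pass 70% of its speed; a pose out of reach is approached as far as the arm can. A call with a gripper value outside its range is refused whole. "fingers" is the finger opening in mm, from 0 to 85.4, set as the call begins (left out, the last holds). The fingers move at their own pace and stop on an object; "squeeze" is the grip in N (left out, the last holds). Time passes only in rows, so rows that repeat a pose let the fingers close. It gives the time, the measured TCP pose, the force, the opening and the grip force at its end, in the units of the state.
- env.observe(): the state, without advancing time (a new reading comes with each control period).
- eyes.snapshot(name): name is "side" or "top"; returns (picture, depth): 420x560x3 uint8, red, green, blue; 420x560 float32, m along the optical axis (not along the pixel's ray), 0 where there is no reading.
- eyes.get_calibration(name): a dict with "fx", "fy", "cx", "cy" (pixels), "k1" (the pictures are not rectified: a ray, as slopes to the right and down, at radius r is drawn at 1 + k1 r^2 times it, then the intrinsics apply), "camera_from_world" (4x4, takes a point from world to camera coordinates). Camera axes: x right, y down, z forward; pixel columns grow to the right and rows downward; lengths in m; the calibration is good to about 2 mm. A picture is of the moment at which its call begins. get_calibration takes no time and is no camera call.
- env.sign_off(): hands the job in; it is judged then, once.
The state is a dict: "time_s": time; "joint_pos": joint angles; "joint_vel": joint speeds; "effort": joint torques, N m; "tcp_pos": TCP position; "ee_rot": TCP orientation; "contact_force": force on the tool from outside, world axes, zero at the start; "wrist_torque": the same for the moment, N m; "grip_width": opening from 0.0 (shut) to 1.0 (fully open); "grip_force": force on a finger pad.
Only numpy, scipy, OpenCV 4.12 (cv2) and the standard library are available. Lean on these libraries where they do the work, as an engineer would, in place of code of your own. Each camera call takes 0.05 s, during which the arm holds its last target. There are 200 camera calls.

TASK

The enamelling kiln is hot and its lid stands open: take the hooked pole from its rest, hook its prong into the ring eye on the lid's edge, and with it swing the lid gently down until it is fully home, without the gripper or arm touching the kiln or lid. Then unhook the pole, lay it back flat across the two rails of its rest, about as it lay, and let go; leave the other things on the bench where they are.

Things in the scene. Friction and masses are not known exactly. Their poses are not given: they have to be found in the camera images.
- pole_grip (a point): Centre of the hooked pole's dark wooden handle: 120 mm long (x), 16 wide (y), 20 high (z), with a 12 mm brass butt behind. x runs along the pole to its hook end, z up as it lies. Pole about 0.13 to 0.21 kg, 196 mm over all, balanced within 15 mm of this point. At the start the handle lies flat across its rest's two rails, its centre 45 mm above the bench.
- prong (a point): Point on the prong's axis; pole's axes. A 9 mm steel rod runs on from the handle along x and, 120 mm from the handle's centre, bends level to the pole's right into a straight prong 46 mm long, leaning back 10 degrees to the handle: direction (-0.174,-0.985,0) in the pole's frame. This point is 24 mm from the bend, 22 mm short of the prong's end (round tip 4.5 mm more).
- pole: The whole pole; origin 10 mm under the handle's centre, same axes.
- eye (a point): Centre of the steel ring eye on the lid's free edge, 22 mm beyond the edge. Hole 26 mm, of 8 mm round bar; the hole runs along the hinge's direction, so a prong can stay in it while the lid swings. Lid's axes: x from free edge to hinge, y along the hinge, z out of the lid's top when shut. It lies 182 mm along -x and 10 mm along +z from the hinge line.
- hinge (a point): Middle of the lid's hinge line, at the kiln's rear top edge, 121 mm above the bench. Axes of the kiln: x from its front to its rear, y along the hinge, z up.
- kiln: Small grey steel bench kiln, 160 mm front to rear (x), 180 wide (y), 120 high, hollow, fixed; origin under its centre. The hinge is at its rear top edge, 80 mm along +x. It is hot: neither gripper nor arm may touch it or its lid; the pole may.
- lid (a joint): Angle of the steel lid (160 x 180 x 16 mm): 0 fully shut, 1.57 upright, 1.9 rear stop. The hinge has about 0.4 N m of friction and holds the lid at any angle; 2 to 3 N at the eye moves it. Shut, it meets a hard stop and the pull rises sharply. The eye is 8.5 mm loose round the prong: the lid trails the pole by about 0.05 rad or more until pulled on home.
- rest_top (a point): The pole's rest: a fixed wooden base 100 x 90 x 10 mm with two rails across it; this point is midway between them at the height of their tops, 35 mm above the bench. x is the way the pole lies, y along the rails, z up. Rails: 12 mm wide, centred 38 mm either side along x, 90 mm long, with 10 mm high lips at the ends, 74 mm apart. Fingers fit between the rails.
- tray: White plastic tray, 120 x 90 x 30 mm, fixed, with pale yellow blanks in it; it and the rest may change places. Origin under its centre.
- dish: white ceramic dish with a ribbed rim, 82 mm across, 36 mm high; origin under its centre. Loose bystander: it must stay where it is.
- screwdriver: screwdriver, 170 mm long, lying flat. Loose bystander: it must stay where it is.
- hammer: hammer, 200 mm long, lying flat. Loose bystander: it must stay where it is.
- jar: amber glass jar, 56 mm across, 70 mm high; origin under its centre. Loose bystander: it must stay where it is.
- tweezers: steel tweezers, about 125 mm long, lying flat. Loose bystander: it must stay where it is.
- brooch: flat bird-shaped steel brooch casting, about 90 mm, lying flat. Loose bystander: it must stay where it is.
- model: flat bird-shaped pale casting model, about 90 mm, lying flat. Loose bystander: it must stay where it is.
Mind the look-alikes: they are no part of the job. What is shaped like the pole but blue or pink is not meant.

How it is judged:
On the way, in this order (a step that is already met when the one before it is completed fails the run):
1. the prong is through the ring eye while the lid is still open (distance between prong and eye below 0.022 m and value of joint lid above 1 rad), for 0.1 s.
2. the lid is fully home (within 0.025 rad) with the prong still in the eye (distance between prong and eye below 0.022 m and value of joint lid below 0.025 rad), for 0.1 s.
At the end, for the whole second after the job is handed in: The lid is shut within 0.025 rad; the pole lies still and flat (within 0.12 rad, right way up) on the rails of its rest, its handle's centre within 30 mm of the rest's centre seen from above and 5 to 15 mm above the rail tops, along the rest within 0.35 rad, and released (value of joint lid below 0.025 rad and horizontal distance between pole_grip and rest_top below 0.03 m and z of pole_grip in the frame of rest_top between 0.005 and 0.015 m and angle between pole_grip's own z axis and vertical below 0.12 rad and angle between the x axis of pole_grip and the x axis of rest_top, either way round below 0.35 rad and linear speed of pole below 0.02 m/s); the robot touches nothing.
It fails at once if the gripper or arm touches the hot kiln or its lid (contact force between any of the fingers, the arm and kiln above 0.5 N).
It fails at once if the lid slams (swings shut faster than 2.5 rad/s) (velocity of joint lid below -2.5 rad/s).
It fails at once if the pole is wrenched against the kiln or lid (over 40 N) (contact force between pole and kiln above 40 N).
It fails at once if a loose bystander (dish, screwdriver, hammer, jar, tweezers, brooch or model) is moved more than 25 mm (distance of any of dish, screwdriver, hammer, jar, tweezers, brooch, model from where it was at the start of the episode above 0.025 m).
It also fails if it takes over 61 s, if anything falls off the work surface, if the arm or the gripper's body presses on something with over 40 N, if the wrist force passes 120 N, or if a joint passes its speed limit or range.

## Working session

There is one attempt and no reset: what is moved stays moved. The work goes in short steps, Python scripts to look and compute and a tool call to move; the robot and the scene stay as the last step left them, time stands still between calls to the robot, and variables do not carry over. Pictures are saved under pics/ and viewed, at most 10 in all, crops included, and the job is handed in when it is done.

Besides the shell and the picture viewer there is one more tool, called as name(argument=value, ...) on one line, values as JSON. apply_moves: Moves the arm, as the interface text tells. Its arguments: {"type":"object","properties":{"commands":{"type":"string"},"fingers":{"type":"number"},"squeeze":{"type":"number"}},"required":["commands"]}

```bash
mkdir -p pics; ls
cat > h.py <<'E'
import numpy as np, cv2
from station import env, eyes
def snap(n,f):
    p,d=eyes.snapshot(n); cv2.imwrite(f'pics/{f}.png',p[:,:,::-1]); np.save(f'pics/{f}.npy',d); return p,d
def ray(n,u,v):
    c=eyes.get_calibration(n); K=np.array([[c['fx'],0,c['cx']],[0,c['fy'],c['cy']],[0,0,1.]])
    q=cv2.undistortPoints(np.array([[[u,v]]],float),K,np.array([c['k1'],0,0,0.]))[0,0]
    T=np.linalg.inv(c['camera_from_world']); return T[:3,3],T[:3,:3]@np.array([q[0],q[1],1])
def plane(n,u,v,z):
    o,r=ray(n,u,v); return o+r*(z-o[2])/r[2]
def dep(n,d,u,v):
    o,r=ray(n,u,v); return o+r*d[int(round(v)),int(round(u))]
E
python3 - <<'E'
from h import *
s=env.observe(); print(s)
for n in('top','side'):
    snap(n,n+'0'); c=eyes.get_calibration(n); print(n,{k:np.round(v,3) for k,v in c.items()})
E
```

```text
pics
{'time_s': 0.0, 'joint_pos': array([ 1.21422997e+00,  1.16522741e-01,  1.44227728e+00,  4.17242419e-06,
        1.58399780e+00, -3.78139455e-02]), 'joint_vel': array([-0.00029398,  0.0009356 , -0.00032258, -0.00133433, -0.00374448,
        0.00101859]), 'effort': array([-2.64290880e-03, -7.31941509e+01, -6.32506084e+01, -7.73353895e-05,
        5.58866624e-03,  1.89680242e-05]), 'tcp_pos': array([0.2115133 , 0.64089581, 0.30312988]), 'ee_rot': array([-4.98539841e-01, -3.10153991e+00,  1.85494969e-03]), 'contact_force': array([ 0.18495094, -0.12536917,  0.05058958]), 'wrist_torque': array([-0.00435169,  0.02329296,  0.00779792]), 'grip_force': 0.0, 'grip_width': 0.9989986112570757}
top {'fx': np.float64(495.164), 'fy': np.float64(495.164), 'cx': np.float64(283.773), 'cy': np.float64(209.556), 'k1': np.float64(-0.081), 'camera_from_world': array([[ 1.600e-02, -1.000e+00, -1.000e-03, -1.200e-01],
       [-9.820e-01, -1.500e-02, -1.860e-01,  5.850e-01],
       [ 1.860e-01,  4.000e-03, -9.830e-01,  1.399e+00],
       [ 0.000e+00,  0.000e+00,  0.000e+00,  1.000e+00]])}
side {'fx': np.float64(477.116), 'fy': np.float64(477.116), 'cx': np.float64(286.554), 'cy': np.float64(214.186), 'k1': np.float64(0.005), 'camera_from_world': array([[ 0.936, -0.352, -0.008, -0.566],
       [-0.199, -0.511, -0.836,  0.14 ],
       [ 0.291,  0.784, -0.548,  1.248],
       [ 0.   ,  0.   ,  0.   ,  1.   ]])}
```

View pics/top0.png

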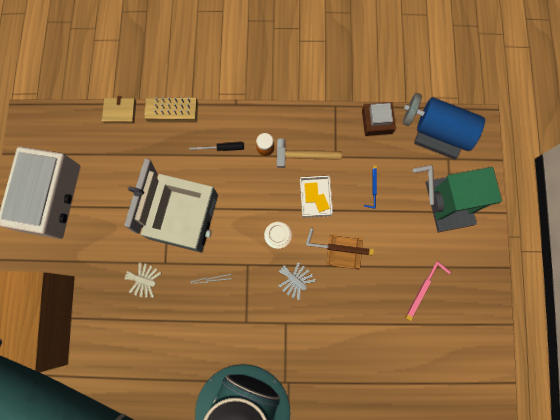

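View pics/side0.png

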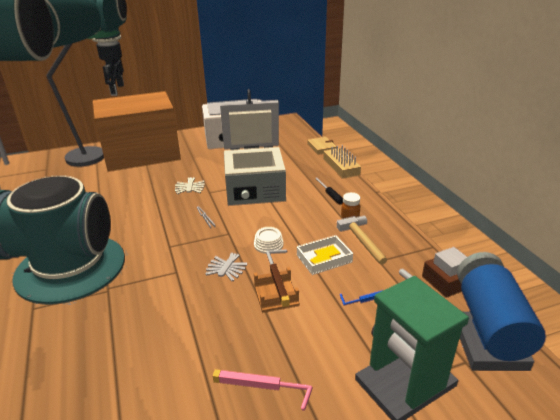

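The dark-handled pole with the brass butt is at top (350,250), on the brown rest. The look-alikes are a blue pole at (374,187) and a pink one at (425,290). I choose the dark one, and crop close to check it and the lid.

Run:
```python
from h import *
t=cv2.imread('pics/top0.png'); s=cv2.imread('pics/side0.png')
z=lambda im,x,y,w,h:cv2.resize(im[y:y+h,x:x+w],(400,300),interpolation=cv2.INTER_CUBIC)
a=np.vstack([np.hstack([z(t,300,215,80,60),z(t,115,150,120,90)]),np.hstack([z(s,240,240,80,60),z(s,200,80,120,90)])])
cv2.imwrite('pics/crop0.png',a)
```

```text
(no output)
```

View pics/crop0.png

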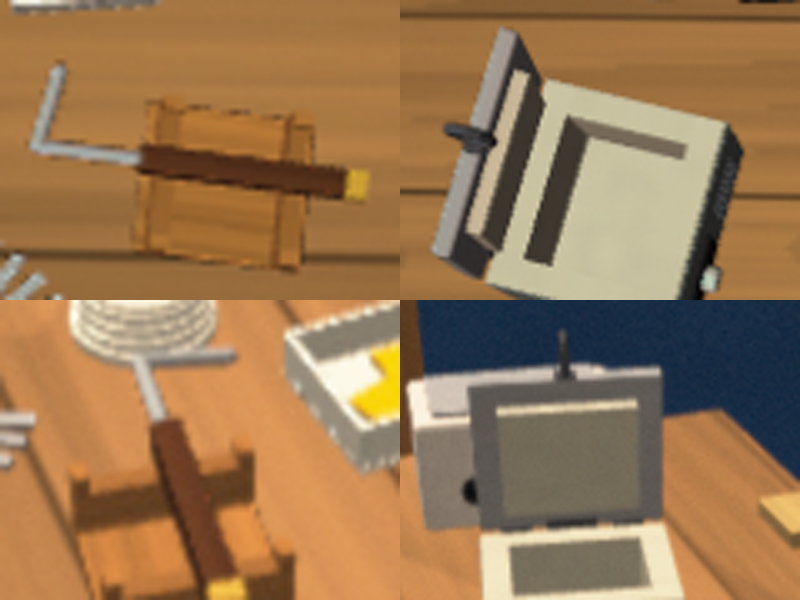

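The crop confirms it: the brown handle with brass butt lies on the rest's rails, butt at top ≈(374,252), bend ≈(307,245), prong tip ≈(312,228). The lid stands about upright, its ring eye ≈(137,190) top and ≈(249,97) side.

```bash
cat >> h.py <<'E'
def cloud(n,d):
    c=eyes.get_calibration(n); K=np.array([[c['fx'],0,c['cx']],[0,c['fy'],c['cy']],[0,0,1.]])
    v,u=np.mgrid[0:420,0:560]; q=cv2.undistortPoints(np.stack([u,v],-1).reshape(-1,1,2).astype(float),K,np.array([c['k1'],0,0,0.])).reshape(420,560,2)
    P=np.concatenate([q*d[...,None],d[...,None]],-1); T=np.linalg.inv(c['camera_from_world'])
    return P@T[:3,:3].T+T[:3,3]
def tri(a,b):
    (o1,r1),(o2,r2)=ray('top',*a),ray('side',*b)
    A=np.stack([r1,-r2],1); s=np.linalg.lstsq(A,o2-o1,rcond=None)[0]; p,q=o1+s[0]*r1,o2+s[1]*r2
    return (p+q)/2,np.linalg.norm(p-q)
E
python3 - <<'E'
from h import *
np.set_printoptions(precision=4,suppress=True)
# pole & rest
for nm,u,v,z in[('butt',373.8,252,.045),('hfront',328,246.4,.045),('bend',307.4,244.6,.045),('tip',312,228.4,.045)]: print(nm,plane('top',u,v,z))
t=cv2.imread('pics/top0.png');hsv=cv2.cvtColor(t,cv2.COLOR_BGR2HSV)
roi=np.zeros((420,560),np.uint8);roi[225:280,300:385]=1
m=((hsv[...,2]<105)&(roi>0)).astype(np.uint8)
n,l,st,ce=cv2.connectedComponentsWithStats(m);i=1+st[1:,4].argmax();ys,xs=np.where(l==i)
r=cv2.minAreaRect(np.stack([xs,ys],1).astype(np.float32));print('handle rect',r);print('hcentre',plane('top',*r[0],.05))
box=cv2.boxPoints(r);print(np.array([plane('top',*b,.05) for b in box]))
# rest corners (rail lip outer tops), from crop
for c in[(150,100),(312,118),(298,268),(137,252)]: print('rest lip',plane('top',300+c[0]/5,215+c[1]/5,.045))
D={k:np.load(f'pics/{k}0.npy') for k in('top','side')}
C={k:cloud(k,D[k]) for k in D}
P=C['top'][150:255,120:225].reshape(-1,3)
P=P[(P[:,2]>.11)&(P[:,2]<.13)]
r=cv2.minAreaRect(P[:,:2].astype(np.float32));print('kiln top',r,len(P));print(cv2.boxPoints(r))
for k,(u0,u1,v0,v1) in dict(top=(120,225,150,255),side=(190,300,80,210)).items():
    P=C[k][v0:v1,u0:u1].reshape(-1,3);P=P[(P[:,2]>.14)&(P[:,2]<.4)&(P[:,0]>.2)]
    print(k,len(P),P.min(0),P.max(0));h=P[P[:,2]>.29];print(h)
print('eye tri',tri((137,190.5),(249,95.5)), tri((135,189),(249,97)))
E
```

```text
butt [ 0.4663 -0.3755  0.045 ]
hfront [ 0.4809 -0.2416  0.045 ]
bend [ 0.4853 -0.1814  0.045 ]
tip [ 0.5333 -0.1946  0.045 ]
handle rect ((347.7461853027344, 249.03079223632812), (41.4276008605957, 6.573841094970703), 7.125016689300537)
hcentre [ 0.4735 -0.2986  0.05  ]
[[ 0.4706 -0.2376  0.05  ]
 [ 0.4897 -0.24    0.05  ]
 [ 0.4763 -0.3599  0.05  ]
 [ 0.4573 -0.3572  0.05  ]]
rest lip [ 0.5145 -0.2475  0.045 ]
rest lip [ 0.5053 -0.3426  0.045 ]
rest lip [ 0.4175 -0.3334  0.045 ]
rest lip [ 0.4255 -0.2399  0.045 ]
kiln top ((0.568747341632843, 0.19380122423171997), (0.1742236167192459, 0.18433228135108948), 77.2313461303711) 1970
[[0.4596 0.1292]
 [0.6394 0.0885]
 [0.6779 0.2584]
 [0.4981 0.2991]]
top 1341 [0.4942 0.2263 0.1411] [0.673  0.2982 0.3283]
[[0.5868 0.2661 0.3183]
 [0.5865 0.2632 0.3193]
 [0.5852 0.2588 0.3254]
 [0.5857 0.257  0.3232]
 [0.5853 0.2539 0.3252]
 [0.5846 0.2688 0.3168]
 [0.5843 0.2659 0.3183]
 [0.5832 0.2618 0.323 ]
 [0.5829 0.2589 0.3245]
 [0.583  0.2566 0.3241]
 [0.5836 0.2549 0.3218]
 [0.5824 0.2508 0.3269]
 [0.5822 0.2479 0.3282]
 [0.5827 0.2461 0.326 ]
 [
[... 1732 characters left out ...]
6]
 [0.5733 0.2393 0.3121]
 [0.5764 0.2394 0.3116]
 [0.5779 0.2335 0.3134]
 [0.5736 0.2409 0.3085]
 [0.5757 0.2375 0.3093]
 [0.5729 0.2392 0.306 ]
 [0.5753 0.2365 0.3066]
 [0.5775 0.2332 0.3074]
 [0.573  0.2398 0.3027]
 [0.5742 0.2331 0.3048]
 [0.5761 0.229  0.3058]
 [0.5726 0.2393 0.2998]
 [0.5753 0.2376 0.3   ]
 [0.5776 0.2348 0.3006]
 [0.5726 0.2396 0.2966]
 [0.5742 0.2343 0.2982]
 [0.5779 0.2363 0.297 ]
 [0.5732 0.2425 0.2924]
 [0.5736 0.233  0.2956]
 [0.577  0.234  0.2948]
 [0.5723 0.2401 0.2902]
 [0.5745 0.2366 0.2911]
 [0.5781 0.2381 0.2901]]
eye tri (array([0.5801, 0.2494, 0.3066]), np.float64(0.0017104276004812986)) (array([0.5838, 0.2573, 0.2992]), np.float64(0.005076121658517863))
```

```bash
cat >> h.py <<'E'
from scipy.spatial.transform import Rotation as Ro
def go(x,y,z,yaw):  # prints shift in tool units + turn to reach TCP with tool-x at world yaw (deg)
    s=env.observe(); R=Ro.from_rotvec(s['ee_rot']).as_matrix(); d=R.T@(np.array([x,y,z])-s['tcp_pos'])/.04
    y0=np.degrees(np.arctan2(R[1,0],R[0,0])); print(np.round(d,3),'turn',round(-np.radians((yaw-y0+180)%360-180),4),'| tcp',np.round(s['tcp_pos'],4),'yaw',round(y0,2),'zax',np.round(R[:,2],3))
E
python3 - <<'E'
from h import *
go(.40,.05,.34,84.2); go(.4745,-.291,.30,84.2)
# eye ring fit: circle radius free centre in kiln plane
from scipy.optimize import least_squares
H=np.array([.5849,.2649]);ax=np.array([.221,.975]);ay=np.array([.975,-.221])
for k,(u0,u1,v0,v1) in dict(top=(120,225,150,255),side=(190,300,80,210)).items():
    P=cloud(k,np.load(f'pics/{k}0.npy'))[v0:v1,u0:u1].reshape(-1,3);P=P[(P[:,2]>.293)&(P[:,2]<.4)&(P[:,1]<.3)&(P[:,0]>.3)]
    t=(P[:,:2]-H)@ax; l=(P[:,:2]-H)@ay
    f=least_squares(lambda c:np.hypot(np.hypot(t-c[0],P[:,2]-c[1])-.017,l-c[2])-.004,[-.015,.303,0],loss='soft_l1',f_scale=.002)
    print(k,len(P),f.x,np.abs(f.fun).mean(),'world',H+ax*f.x[0]+ay*f.x[2])
E
```

```text
[ -9.104 -12.552  -0.907] turn 1.3532 | tcp [0.2116 0.6409 0.3032] yaw 161.73 zax [-0.    -0.001 -1.   ]
[-13.544 -20.063   0.102] turn 1.3532 | tcp [0.2116 0.6409 0.3032] yaw 161.73 zax [-0.    -0.001 -1.   ]
top 61 [-1.24248666e-02  3.04793854e-01 -3.01901542e-04] 0.0010790187993453553 world [0.58185975 0.25285248]
side 37 [-0.01502098  0.30380685 -0.00423516] 0.0011385889581445093 world [0.57745109 0.25119052]
```

apply_moves(commands="-0.76 -1.05 -0.9 0.11;-1.52 -2.1 -0.9 0.23;-2.28 -3.15 -0.9 0.34;-3.04 -4.2 -0.9 0.45;-3.8 -5.25 -0.9 0.56;-4.56 -6.3 -0.9 0.68;-5.3 -7.3 -0.9 0.79;-6.07 -8.4 -0.9 0.9;-6.83 -9.45 -0.9 1.02;-7.6 -10.5 -0.9 1.13;-8.35 -11.5 -0.9 1.24;-9.1 -12.55 -0.9 1.35", fingers=85)

```text
time_s: 1.1
tcp_pos: [0.3606, 0.1705, 0.3398]
ee_rot: [2.333, 2.104, 0.001]
contact_force: [2.0, -0.4, -0.8]
grip_width: 0.997
grip_force: 0.0
```

```bash
python3 -c "
from h import *
go(.4745,-.291,.25,84.2)"
```

```text
[-11.184   4.017   2.244] turn -0.0016 | tcp [0.3606 0.1705 0.3398] yaw 84.11 zax [ 0.  0. -1.]
```

apply_moves(commands="-0.9 0.3 0 0;-1.8 0.6 0.2 0;-2.7 0.95 0.4 0;-3.6 1.3 0.7 0;-4.5 1.6 0.9 0;-5.4 1.95 1.1 0;-6.3 2.3 1.4 0;-7.3 2.6 1.6 0;-8.3 3 1.8 0;-9.3 3.4 2 0;-10.3 3.7 2.1 0;-11.18 4.0 2.2 0")

```text
time_s: 2.1
tcp_pos: [0.4758, -0.2894, 0.2511]
ee_rot: [-2.327, -2.109, 0.0]
contact_force: [0.5, 1.0, 0.3]
grip_width: 0.998
grip_force: 0.0
```

```bash
python3 -c "
from h import *
go(.4745,-.291,.15,84.2)"
```

```text
[-0.043 -0.027  2.529] turn 0.0029 | tcp [ 0.4758 -0.2894  0.2511] yaw 84.37 zax [-0.001  0.    -1.   ]
```

apply_moves(commands="-0.04 -0.03 0.9 0;-0.04 -0.03 1.8 0;-0.04 -0.03 2.6 0;-0.04 -0.03 3.3 0;-0.04 -0.03 3.78 0;-0.04 -0.03 3.78 0;-0.04 -0.03 3.78 0")

```text
time_s: 2.68
tcp_pos: [0.4744, -0.2885, 0.1004]
ee_rot: [-2.326, -2.109, 0.001]
contact_force: [0.9, -1.1, 0.1]
grip_width: 0.993
grip_force: 0.0
```

```bash
python3 -c "
from h import *
go(.4745,-.291,.1,84.2)
p,d=snap('side','side1')
cv2.imwrite('pics/c1.png',cv2.resize(cv2.imread('pics/side1.png')[220:320,220:340],(720,600),interpolation=2))"
```

```text
[-0.061  0.008  0.01 ] turn 0.0033 | tcp [ 0.4744 -0.2885  0.1004] yaw 84.39 zax [-0.002  0.001 -1.   ]
```

View pics/c1.png

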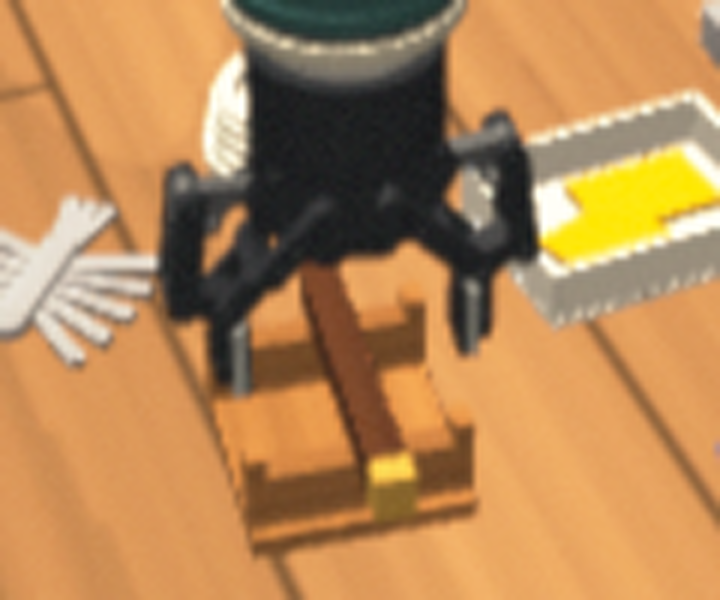

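The fingers straddle the handle (mid ≈(345,340) in the crop), between the rails and clear of the tray. Closing.

apply_moves(commands="0 0 0 0;0 0 0 0;0 0 0 0;0 0 0 0;0 0 0 0;0 0 0 0;0 0 0 0;0 0 0 0;0 0 0 0", fingers=0, squeeze=110)

```text
time_s: 3.48
tcp_pos: [0.4749, -0.2888, 0.1014]
ee_rot: [2.327, 2.109, 0.0]
contact_force: [-2.0, 1.6, 5.8]
grip_width: 0.166
grip_force: 108.2
```

apply_moves(commands="0 0 -0.3 0;0 0 -0.8 0;0 0 -1.5 0;0 0 -2.2 0;0 0 -3 0;0 0 -4 0;0 0 -5 0;0 0 -5.5 0;0 0 -6 0;0 0 -6.4 0;0 0 -6.4 0")

```text
time_s: 4.4
tcp_pos: [0.4747, -0.2888, 0.3609]
ee_rot: [2.324, 2.107, 0.002]
contact_force: [-0.3, -0.6, -1.7]
grip_width: 0.166
grip_force: 107.5
```

Run:
```python
from h import *
print(env.observe()['contact_force'],env.observe()['grip_width'])
t,_=snap('top','top2');s,_=snap('side','side2')
z=lambda im,x,y,w,h:cv2.resize(im[y:y+h,x:x+w,::-1],(400,300),interpolation=cv2.INTER_CUBIC)
go(.52,.12,.357,87.2)
cv2.imwrite('pics/c2.png',np.hstack([z(t,280,200,120,90),z(s,230,150,120,90)]))
```

```text
[-0.30333403 -0.61384059 -1.65318354] 0.165992335308109
[ 1.0278e+01  1.3200e-01 -7.0000e-03] turn -0.0491 | tcp [ 0.4746 -0.2886  0.3568] yaw 84.39 zax [ 0. -0. -1.]
```

View pics/c2.png

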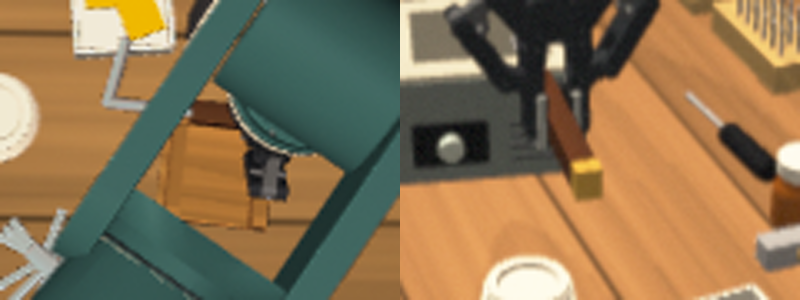

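Run:
```python
from h import *
np.set_printoptions(precision=4,suppress=True)
t=cv2.imread('pics/top2.png');d=np.load('pics/top2.npy');P=cloud('top',d)
b=plane('top',312.1,230.9,.3005);tip=plane('top',317.5,211.5,.3005);print(b,tip,tip-b)
# prong/rod pixels by height
Q=P[195:245,305:340];m=(Q[...,2]>.28)&(Q[...,2]<.33)&(Q[...,1]>-.21)
q=Q[m];print(len(q));print(q[::max(1,len(q)//25)]);
```

```text
[ 0.4887 -0.1809  0.3005] [ 0.5365 -0.1938  0.3005] [ 0.0478 -0.0129  0.    ]
119
[[ 0.5365 -0.1898  0.3065]
 [ 0.5339 -0.1921  0.3076]
 [ 0.5306 -0.1919  0.3123]
 [ 0.5284 -0.192   0.3106]
 [ 0.526  -0.192   0.3105]
 [ 0.5233 -0.1895  0.312 ]
 [ 0.5211 -0.1896  0.3106]
 [ 0.5191 -0.1898  0.308 ]
 [ 0.5163 -0.1873  0.3097]
 [ 0.5139 -0.1873  0.3096]
 [ 0.5114 -0.1872  0.3102]
 [ 0.5089 -0.1872  0.3104]
 [ 0.5066 -0.1849  0.309 ]
 [ 0.5041 -0.1849  0.3098]
 [ 0.5017 -0.1849  0.3093]
 [ 0.4994 -0.1826  0.3086]
 [ 0.4971 -0.1827  0.3074]
 [ 0.4942 -0.1825  0.3107]
 [ 0.4922 -0.1827  0.308 ]
 [ 0.4923 -0.1922  0.3085]
 [ 0.4902 -0.1828  0.3051]
 [ 0.4898 -0.1922  0.3089]
 [ 0.4889 -0.2013  0.3156]
 [ 0.4871 -0.1778  0.3095]
 [ 0.4871 -0.1873  0.3105]
 [ 0.4873 -0.197   0.3095]
 [ 0.4875 -0.2065  0.3097]
 [ 0.4856 -0.1878  0.3036]
 [ 0.4844 -0.1967  0.3134]
 [ 0.4835 -0.1999  0.3027]]
```

```bash
python3 -c "
from h import *
go(.4885,.1623,.3575,87.0)"
```

```text
[11.253 -0.756 -0.02 ] turn -0.0456 | tcp [ 0.4746 -0.2886  0.3568] yaw 84.39 zax [ 0. -0. -1.]
```

apply_moves(commands="0.8 0 0 -0.045;1.8 -0.1 0 -0.045;2.8 -0.2 0 -0.045;3.8 -0.25 0 -0.045;4.8 -0.3 0 -0.045;5.8 -0.4 0 -0.045;6.8 -0.45 0 -0.045;7.8 -0.5 0 -0.045;8.8 -0.6 0 -0.045;9.8 -0.65 0 -0.045;10.6 -0.7 0 -0.045;11.25 -0.756 0 -0.045")

```text
time_s: 5.5
tcp_pos: [0.4879, 0.1645, 0.355]
ee_rot: [-2.277, -2.162, 0.003]
contact_force: [0.2, -0.4, -1.9]
grip_width: 0.164
grip_force: 107.5
```

apply_moves(commands="0 0 0 0;0 0 0 0;0 0 0 0")

```text
time_s: 5.75
tcp_pos: [0.4884, 0.1618, 0.3556]
ee_rot: [-2.279, -2.162, 0.003]
contact_force: [-0.4, -0.3, -2.0]
grip_width: 0.167
grip_force: 107.4
```

Run:
```python
from h import *
np.set_printoptions(precision=4,suppress=True)
go(.4885,.1623,.3575,87.0)
t,_=snap('top','top3');s,_=snap('side','side3')
z=lambda im,x,y,w,h:cv2.resize(im[y:y+h,x:x+w,::-1],(400,400),interpolation=cv2.INTER_CUBIC)
cv2.imwrite('pics/c3.png',np.hstack([z(t,110,160,80,80),z(s,200,70,80,80)]))
```

```text
[ 0.013  0.001 -0.048] turn -0.0004 | tcp [0.4884 0.1618 0.3556] yaw 86.98 zax [-0.002 -0.001 -1.   ]
```

View pics/c3.png

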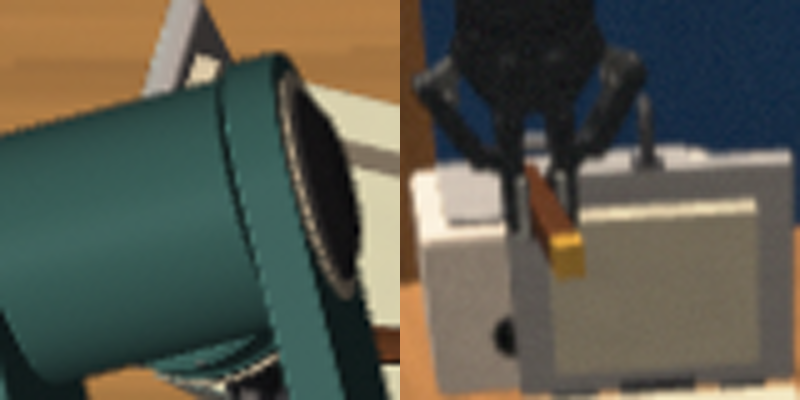

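The top view is blocked by the arm. In the side view the ring is at about (249,96), with the prong level with it to its left at about (227,98). I'll advance in part and check the forces.

apply_moves(commands="-0.03 0.2 -0.05 0;-0.06 0.4 -0.05 0;-0.1 0.6 -0.05 0;-0.13 0.8 -0.05 0;-0.16 1.0 -0.05 0;-0.16 1.0 -0.05 0;-0.16 1.0 -0.05 0")

```text
time_s: 6.43
tcp_pos: [0.5287, 0.1534, 0.3583]
ee_rot: [-2.28, -2.161, 0.001]
contact_force: [-0.6, -0.8, -2.3]
grip_width: 0.166
grip_force: 107.6
```

Run:
```python
from h import *
np.set_printoptions(precision=4,suppress=True)
go(.547,.149,.3575,87.0)
s,d=snap('side','side4')
z=lambda im,x,y,w,h:cv2.resize(im[y:y+h,x:x+w,::-1],(560,400),interpolation=cv2.INTER_CUBIC)
cv2.imwrite('pics/c4.png',z(s,215,75,70,50))
```

```text
[-0.085  0.464  0.021] turn -0.0011 | tcp [0.5287 0.1534 0.3583] yaw 86.94 zax [-0.001 -0.    -1.   ]
```

View pics/c4.png

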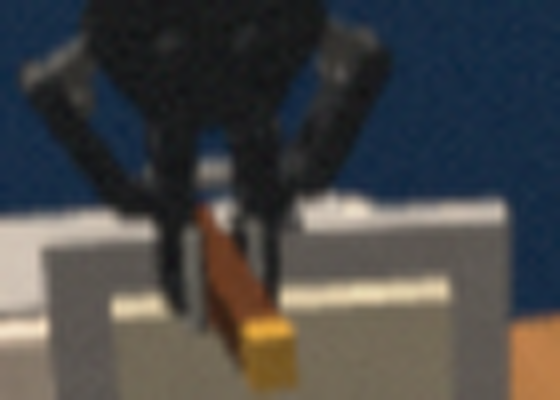

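The prong shows at side v≈96, matching the ring centre (v≈96), and there is no contact force. I continue the insertion.

apply_moves(commands="-0.03 0.16 0.02 0;-0.06 0.32 0.02 0;-0.085 0.47 0.02 0;-0.085 0.47 0.02 0;-0.085 0.47 0.02 0")

```text
time_s: 6.9
tcp_pos: [0.5471, 0.1491, 0.3578]
ee_rot: [-2.28, -2.161, 0.001]
contact_force: [0.2, 0.1, -2.3]
grip_width: 0.167
grip_force: 107.7
```

Run:
```python
from h import *
np.set_printoptions(precision=4,suppress=True)
go(.547,.149,.3575,87.0)
# arc targets: prong leads on circle about hinge
H=np.array([.5849,.2649]);ax=np.array([.221,.975]);rel=np.array([.0327,.1031])
s=env.observe();R=Ro.from_rotvec(s['ee_rot']).as_matrix()
def pos(th,lead=0):
    t=-.182*np.cos(th)+.010*np.sin(th)-lead*np.sin(th); z=.121+.182*np.sin(th)+.010*np.cos(th)-lead*np.cos(th)
    return np.r_[H+ax*t-rel,z+.0545]
for th in np.r_[1.44:-.001:-.06]:
    print(round(th,2),np.round(R.T@(pos(th,.0085)-s['tcp_pos'])/.04,2))
```

```text
[-0.002 -0.003  0.007] turn -0.0009 | tcp [0.5471 0.1491 0.3578] yaw 86.95 zax [-0. -0. -1.]
1.44 [-0.22  0.02  0.04]
1.38 [-0.49 -0.03  0.08]
1.32 [-0.75 -0.07  0.14]
1.26 [-1.01 -0.12  0.21]
1.2 [-1.27 -0.16  0.3 ]
1.14 [-1.51 -0.2   0.41]
1.08 [-1.76 -0.25  0.53]
1.02 [-1.99 -0.29  0.66]
0.96 [-2.22 -0.32  0.81]
0.9 [-2.43 -0.36  0.97]
0.84 [-2.64 -0.4   1.14]
0.78 [-2.84 -0.43  1.33]
0.72 [-3.02 -0.46  1.53]
0.66 [-3.19 -0.49  1.74]
0.6 [-3.35 -0.52  1.96]
0.54 [-3.5  -0.54  2.19]
0.48 [-3.63 -0.57  2.42]
0.42 [-3.75 -0.59  2.67]
0.36 [-3.86 -0.61  2.92]
0.3 [-3.95 -0.62  3.18]
0.24 [-4.02 -0.63  3.44]
0.18 [-4.08 -0.64  3.71]
0.12 [-4.12 -0.65  3.98]
0.06 [-4.15 -0.65  4.25]
-0.0 [-4.16 -0.66  4.52]
```

apply_moves(commands="-0.12 0.01 0.02 0;-0.22 0.02 0.04 0;-0.35 0 0.06 0;-0.49 -0.03 0.08 0;-0.75 -0.07 0.14 0;-1.01 -0.12 0.21 0;-1.27 -0.16 0.3 0;-1.27 -0.16 0.3 0")

```text
time_s: 7.57
tcp_pos: [0.5372, 0.0968, 0.3452]
ee_rot: [2.281, 2.16, -0.002]
contact_force: [-0.7, -0.8, -2.0]
grip_width: 0.162
grip_force: 107.6
```

Run:
```python
from h import *
s=env.observe();print(s['contact_force'],s['wrist_torque'])
t,_=snap('top','top5');s,_=snap('side','side5')
z=lambda im,x,y,w,h:cv2.resize(im[y:y+h,x:x+w,::-1],(400,400),interpolation=cv2.INTER_CUBIC)
cv2.imwrite('pics/c5.png',np.hstack([z(t,110,150,110,110),z(s,200,70,100,100)]))
```

```text
[-0.71712692 -0.79220927 -1.99878984] [-0.00547225  0.00711244  0.01752217]
```

View pics/c5.png

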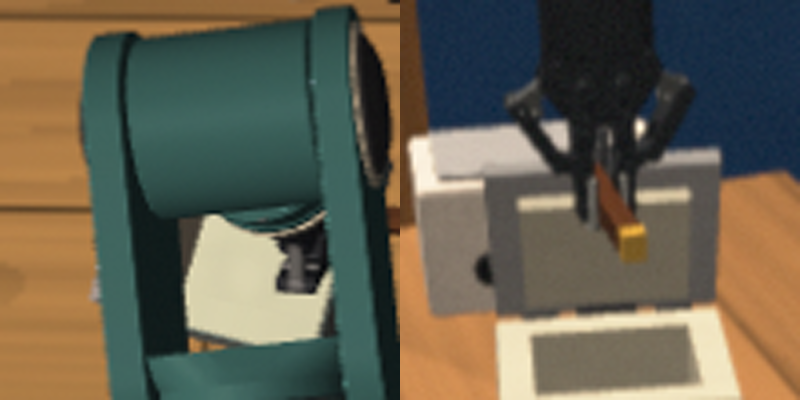

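```bash
cat >> h.py <<'E'
def lid(f):
    P=cloud('side',np.load(f'pics/{f}.npy'))[75:200,215:300].reshape(-1,3)
    H=np.array([.5849,.2649]);t=(P[:,:2]-H)@np.array([.221,.975]);l=(P[:,:2]-H)@np.array([.975,-.221])
    m=(l>.045)&(l<.088)&(t>-.2)&(t<.1)&(P[:,2]>.15); q=np.stack([t[m],P[m,2]],1)
    c=q-np.median(q,0);w=np.linalg.svd(c)[2][0]; w*=np.sign(w[1]); print(f,m.sum(),'lid angle',np.arctan2(w[1],-w[0]),'max z',q[:,1].max())
E
python3 -c "
from h import *
lid('side0');lid('side4');lid('side5')"
```

```text
side0 520 lid angle 1.4831275062474605 max z 0.2843730798412534
side4 518 lid angle 1.480424325281005 max z 0.28449330649542837
side5 458 lid angle 0.9667718130197762 max z 0.3724513807593109
```

```bash
sed -i 's/P\[:,2\]>.15)/P[:,2]>.15)\&(P[:,2]<.287)/' h.py
python3 - <<'E'
from h import *
lid('side0');lid('side5')
go(.5,.1,.3,87)
H=np.array([.5849,.2649]);ax=np.array([.221,.975]);rel=np.array([.0327,.1031])
s=env.observe();R=Ro.from_rotvec(s['ee_rot']).as_matrix()
def pos(th,lead=0):
    t=-.182*np.cos(th)+.010*np.sin(th)-lead*np.sin(th); z=.121+.182*np.sin(th)+.010*np.cos(th)-lead*np.cos(th)
    return np.r_[H+ax*t-rel,z+.0545]
for th in np.r_[1.2:-.07:-.06]:
    print(round(th,2),np.round(R.T@(pos(th,.0085)-s['tcp_pos'])/.04,2))
E
```

```text
side0 520 lid angle 1.4831275062474605 max z 0.2843730798412534
side5 428 lid angle 1.2188148511186656 max z 0.27708913040164773
[-0.002 -0.941  1.147] turn -0.0019 | tcp [0.5376 0.0981 0.3459] yaw 86.89 zax [-0. -0. -1.]
1.2 [0.02 0.01 0.01]
1.14 [-0.23 -0.03  0.11]
1.08 [-0.47 -0.08  0.23]
1.02 [-0.7  -0.12  0.36]
0.96 [-0.93 -0.15  0.51]
0.9 [-1.15 -0.19  0.67]
0.84 [-1.35 -0.23  0.85]
0.78 [-1.55 -0.26  1.03]
0.72 [-1.74 -0.29  1.23]
0.66 [-1.91 -0.32  1.44]
0.6 [-2.07 -0.35  1.66]
0.54 [-2.22 -0.37  1.89]
0.48 [-2.35 -0.4   2.13]
0.42 [-2.47 -0.42  2.37]
0.36 [-2.57 -0.43  2.62]
0.3 [-2.66 -0.45  2.88]
0.24 [-2.74 -0.46  3.14]
0.18 [-2.79 -0.47  3.41]
0.12 [-2.84 -0.48  3.68]
0.06 [-2.86 -0.48  3.95]
-0.0 [-2.87 -0.48  4.22]
-0.06 [-2.87 -0.48  4.5 ]
```

The pull works: the lid angle measured from depth fell from 1.48 to 1.22, so the prong is in the eye. Continuing the arc.

apply_moves(commands="-0.23 -0.03 0.11 0;-0.47 -0.08 0.23 0;-0.7 -0.12 0.36 0;-0.93 -0.15 0.51 0;-1.15 -0.19 0.67 0;-1.35 -0.23 0.85 0;-1.55 -0.26 1.03 0;-1.74 -0.29 1.23 0;-1.91 -0.32 1.44 0;-2.07 -0.35 1.66 0;-2.22 -0.37 1.89 0;-2.22 -0.37 1.89 0")

```text
time_s: 8.67
tcp_pos: [0.5176, 0.0099, 0.2681]
ee_rot: [-2.279, -2.16, 0.003]
contact_force: [-0.8, -0.2, -2.8]
grip_width: 0.165
grip_force: 107.5
```

Run:
```python
from h import *
s=env.observe();print(s['contact_force'],s['wrist_torque'])
snap('side','side6');lid('side6')
go(.5,.1,.3,87)
H=np.array([.5849,.2649]);ax=np.array([.221,.975]);rel=np.array([.0327,.1031])
s=env.observe();R=Ro.from_rotvec(s['ee_rot']).as_matrix()
def pos(th,lead=0):
    t=-.182*np.cos(th)+.010*np.sin(th)-lead*np.sin(th); z=.121+.182*np.sin(th)+.010*np.cos(th)-lead*np.cos(th)
    return np.r_[H+ax*t-rel,z+.0545]
for th in np.r_[.54:-.07:-.06]:
    print(round(th,2),np.round(R.T@(pos(th,.0085)-s['tcp_pos'])/.04,2))
```

```text
[-0.79040406 -0.18545963 -2.84685249] [0.0669084  0.01110249 0.0034694 ]
side6 77 lid angle 0.6698474328415679 max z 0.21384483810173482
[ 2.214 -0.569 -0.769] turn -0.0014 | tcp [0.5179 0.0103 0.2692] yaw 86.92 zax [-0.002 -0.    -1.   ]
0.54 [ 0.   -0.   -0.03]
0.48 [-0.13 -0.02  0.21]
0.42 [-0.25 -0.04  0.45]
0.36 [-0.36 -0.06  0.71]
0.3 [-0.44 -0.08  0.96]
0.24 [-0.52 -0.09  1.23]
0.18 [-0.58 -0.1   1.49]
0.12 [-0.62 -0.1   1.76]
0.06 [-0.65 -0.11  2.03]
0.0 [-0.66 -0.11  2.31]
-0.06 [-0.65 -0.11  2.58]
```

apply_moves(commands="-0.13 -0.02 0.21 0;-0.25 -0.04 0.45 0;-0.36 -0.06 0.71 0;-0.44 -0.08 0.96 0;-0.52 -0.09 1.23 0;-0.58 -0.1 1.49 0;-0.62 -0.1 1.7 0;-0.64 -0.11 1.87 0;-0.65 -0.11 2.03 0;-0.65 -0.11 2.15 0;-0.65 -0.11 2.15 0;-0.65 -0.11 2.15 0")

```text
time_s: 9.72
tcp_pos: [0.5125, -0.0148, 0.1843]
ee_rot: [-2.279, -2.162, 0.0]
contact_force: [-0.0, -0.2, -1.7]
grip_width: 0.166
grip_force: 107.6
```

apply_moves(commands="0 0 0.05 0;0 0 0.1 0;0 0 0.1 0;0 0 0.1 0")

```text
time_s: 10.05
tcp_pos: [0.5125, -0.0148, 0.1804]
ee_rot: [2.279, 2.162, 0.0]
contact_force: [0.1, -0.3, -2.2]
grip_width: 0.164
grip_force: 107.6
```

apply_moves(commands="0 0 0.04 0;0 0 0.08 0;0 0 0.08 0;0 0 0.08 0")

```text
time_s: 10.38
tcp_pos: [0.5127, -0.0149, 0.1777]
ee_rot: [2.279, 2.161, 0.001]
contact_force: [-0.2, -1.1, 3.9]
grip_width: 0.163
grip_force: 108.7
```

apply_moves(commands="0 0 0.04 0;0 0 0.07 0;0 0 0.07 0")

```text
time_s: 10.63
tcp_pos: [0.5129, -0.0146, 0.1749]
ee_rot: [2.279, 2.161, 0.003]
contact_force: [2.9, 4.6, 4.7]
grip_width: 0.164
grip_force: 108.6
```

Run:
```python
from h import *
s=env.observe();print(s['tcp_pos'],s['contact_force'],s['wrist_torque'])
t,_=snap('top','top7');s,d=snap('side','side7')
z=lambda im,x,y,w,h:cv2.resize(im[y:y+h,x:x+w,::-1],(400,400),interpolation=cv2.INTER_CUBIC)
cv2.imwrite('pics/c7.png',np.hstack([z(t,110,150,120,120),z(s,210,110,100,100)]))
P=cloud('side',d)[100:210,210:300].reshape(-1,3)
H=np.array([.5849,.2649]);t=(P[:,:2]-H)@np.array([.221,.975]);l=(P[:,:2]-H)@np.array([.975,-.221])
m=(l>.03)&(l<.085)&(t>-.155)&(t<-.01)&(P[:,2]>.1)&(P[:,2]<.2);print(m.sum(),np.polyfit(t[m],P[m,2],1),np.median(P[m,2]))
```

```text
[ 0.51286609 -0.01457458  0.17485032] [2.88563559 4.59608191 4.70074671] [ 1.30595438 -0.61927141 -0.20828778]
252 [0.05617119 0.14359271] 0.1397051027015908
```

View pics/c7.png

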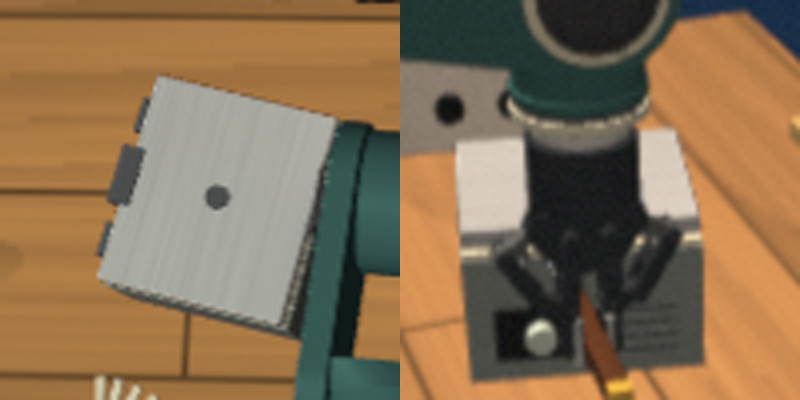

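```bash
cat >> h.py <<'E'
def shut(f):
    P=cloud('top',np.load(f'pics/{f}.npy'))[150:260,120:225].reshape(-1,3)
    H=np.array([.5849,.2649]);t=(P[:,:2]-H)@np.array([.221,.975]);l=(P[:,:2]-H)@np.array([.975,-.221])
    m=(abs(l)<.082)&(t>-.15)&(t<-.01)&(P[:,2]>.12)&(P[:,2]<.16);A=np.c_[t[m],l[m],np.ones(m.sum())]
    c=np.linalg.lstsq(A,P[m,2],rcond=None)[0]; r=P[m,2]-A@c; print(f,m.sum(),'slope_t,slope_l,z',c,'std',r.std(),'angle se',r.std()/np.sqrt(m.sum())/t[m].std())
E
python3 - <<'E'
from h import *
shut('top7')
# bench reference slope of the top camera's depth
P=cloud('top',np.load('pics/top0.npy'))[300:400,100:400].reshape(-1,3); P=P[abs(P[:,2])<.01]
print(np.linalg.lstsq(np.c_[P[:,:2],np.ones(len(P))],P[:,2],rcond=None)[0])
P=cloud('side',np.load('pics/side7.npy'));t=cv2.imread('pics/side7.png')
E
```

```text
top7 2900 slope_t,slope_l,z [-0.00045217  0.002085    0.14091288] std 0.002820078164858159 angle se 0.0012955131241442414
[ 0.00057358 -0.00058927  0.00122388]
```

The lid's plane fits level (slope −0.0005 ± 0.001), and the reaction force has risen, so it is home. I now centre the prong in the eye and check the force.

apply_moves(commands="0 0 -0.07 0;0 0 -0.14 0;0 0 -0.21 0;0 0 -0.21 0;0 0 -0.21 0")

```text
time_s: 11.15
tcp_pos: [0.5124, -0.0149, 0.1827]
ee_rot: [-2.28, -2.162, 0.001]
contact_force: [1.1, 0.7, -2.2]
grip_width: 0.164
grip_force: 107.7
```

apply_moves(commands="0.05 -0.3 0 0;0.1 -0.6 0 0;0.16 -0.9 0 0;0.21 -1.2 0 0;0.28 -1.6 0 0;0.28 -1.6 0 0;0.28 -1.6 0 0")

```text
time_s: 11.73
tcp_pos: [0.4489, -0.0002, 0.1828]
ee_rot: [2.279, 2.162, 0.0]
contact_force: [-0.2, 0.1, -1.9]
grip_width: 0.164
grip_force: 107.9
```

Run:
```python
from h import *
np.set_printoptions(precision=4,suppress=True)
s=env.observe();print(s['contact_force'])
snap('top','top8');snap('side','side8');shut('top8')
go(.4745,-.10,.25,84.4);go(.4747,-.2888,.25,84.4)
for k in('top','side'):
    P=cloud(k,np.load(f'pics/{k}8.npy')).reshape(-1,3)
    m=(P[:,0]>.44)&(P[:,0]<.56)&(P[:,1]>-.02)&(P[:,1]<.112)&(P[:,2]>.1)&(P[:,2]<.16);q=P[m]
    print(k,len(q));print(q[::max(1,len(q)//18)])
```

```text
[-0.1925  0.0959 -1.9115]
top8 2905 slope_t,slope_l,z [0.0011 0.0033 0.1409] std 0.0028518010567184903 angle se 0.0013089636309591686
[-2.455  0.757 -1.679] turn 0.0448 | tcp [ 0.4495 -0.0003  0.1828] yaw 86.97 zax [ 0. -0. -1.]
[-7.168  1.012 -1.678] turn 0.0448 | tcp [ 0.4495 -0.0003  0.1828] yaw 86.97 zax [ 0. -0. -1.]
top 2
[[0.5569 0.1116 0.1417]
 [0.5572 0.109  0.1404]]
side 204
[[ 0.5425  0.0946  0.1526]
 [ 0.555   0.1074  0.134 ]
 [ 0.5356  0.0746  0.1408]
 [ 0.4984  0.0938  0.1319]
 [ 0.5408  0.0731  0.1306]
 [ 0.541   0.0747  0.1231]
 [ 0.4595  0.0018  0.1582]
 [ 0.4831 -0.0138  0.1585]
 [ 0.4687 -0.0155  0.1593]
 [ 0.4611 -0.0117  0.1558]
 [ 0.4609 -0.0117  0.1526]
 [ 0.4614 -0.009   0.148 ]
 [ 0.4598 -0.0148  0.1483]
 [ 0.4605 -0.0109  0.1429]
 [ 0.4598 -0.0128  0.141 ]
 [ 0.462  -0.0146  0.1383]
 [ 0.4629 -0.01    0.1324]
 [ 0.4417 -0.0162  0.1342]
 [ 0.4611 -0.0139  0.1223]]
```

apply_moves(commands="-0.5 0.1 -0.5 0.045;-1.2 0.2 -0.9 0.045;-1.9 0.3 -1 0.045;-2.6 0.4 -1 0.045;-3.3 0.5 -1 0.045;-4 0.6 -1 0.045;-4.7 0.7 -1 0.045;-5.4 0.8 -1 0.045;-6 0.9 -1 0.045;-6.7 0.95 -1 0.045;-7.12 0.95 -1 0.045;-7.12 0.95 -1 0.045")

```text
time_s: 12.83
tcp_pos: [0.472, -0.2898, 0.222]
ee_rot: [-2.33, -2.107, 0.001]
contact_force: [0.5, 1.0, -2.2]
grip_width: 0.165
grip_force: 107.8
```

Run:
```python
from h import *
np.set_printoptions(precision=4,suppress=True)
t,d=snap('top','top9');s,_=snap('side','side9')
go(.472,-.287,.1014,84.4)
z=env.observe()['tcp_pos'][2]-.0
P=cloud('top',d)[180:290,290:400];m=(P[...,2]>z-.08)&(P[...,2]<z-.03)&(P[...,1]>-.24)&(P[...,1]<-.15)
q=P[m];rod=q[q[:,0]<.492];pr=q[q[:,0]>.5];print('z',z,len(rod),len(pr),np.median(rod[:,2]),np.median(pr[:,2]),np.median(pr,0))
if len(rod)>9: print('rod pitch dz/dy',np.polyfit(rod[:,1],rod[:,2],1))
f=lambda im,x,y,w,h:cv2.resize(im[y:y+h,x:x+w,::-1],(400,300),interpolation=cv2.INTER_CUBIC)
cv2.imwrite('pics/c9.png',np.hstack([f(t,290,200,100,75),f(s,220,200,120,90)]))
```

```text
[ 0.006 -0.001  3.019] turn -0.0015 | tcp [ 0.4721 -0.2873  0.2222] yaw 84.31 zax [-0.001  0.001 -1.   ]
z 0.2221680986684066 46 43 0.17327000424464112 0.17386836701380792 [ 0.5176 -0.188   0.1739]
rod pitch dz/dy [0.0635 0.1855]
```

View pics/c9.png

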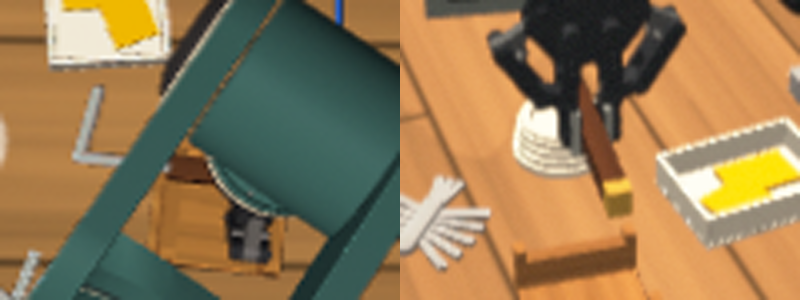

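The pole is held level, the same as before (prong height relative to the TCP within about 1 mm), above the rest. Lowering.

apply_moves(commands="0 0 0.6 0;0 0 1.2 0;0 0 1.8 0;0 0 2.2 0;0 0 2.6 0;0 0 2.8 0;0 0 2.92 0;0 0 2.98 0;0 0 3.02 0;0 0 3.02 0;0 0 3.02 0")

```text
time_s: 13.85
tcp_pos: [0.4723, -0.2868, 0.1028]
ee_rot: [2.327, 2.109, 0.0]
contact_force: [0.2, 0.6, -2.3]
grip_width: 0.166
grip_force: 108.0
```

apply_moves(commands="0 0 0.03 0;0 0 0.05 0;0 0 0.05 0;0 0 0.05 0")

```text
time_s: 14.18
tcp_pos: [0.4725, -0.2868, 0.1017]
ee_rot: [2.326, 2.109, 0.001]
contact_force: [-3.4, 6.3, 13.3]
grip_width: 0.162
grip_force: 110.3
```

Contact; the pole rests on the rails. Releasing slowly (fingers still clear of the rails).

apply_moves(commands="0 0 -0.02 0;0 0 -0.02 0;0 0 -0.02 0", squeeze=20)

```text
time_s: 14.43
tcp_pos: [0.4724, -0.2868, 0.1019]
ee_rot: [2.327, 2.109, 0.001]
contact_force: [-1.3, 4.9, 7.7]
grip_width: 0.167
grip_force: 109.1
```

apply_moves(commands="0 0 0 0;0 0 0 0;0 0 0 0;0 0 0 0;0 0 0 0;0 0 0 0", fingers=60)

```text
time_s: 14.93
tcp_pos: [0.472, -0.2867, 0.1007]
ee_rot: [-2.328, -2.11, 0.0]
contact_force: [0.5, 0.1, -0.4]
grip_width: 0.7
grip_force: 0.0
```

apply_moves(commands="0 0 -0.3 0;0 0 -0.9 0;0 0 -1.6 0;0 0 -2.4 0;0 0 -3.2 0;-0.5 -0.8 -3.2 0;-1 -1.6 -3.2 0;-1.5 -2.4 -3.2 0;-2 -2.9 -3.2 0;-2.5 -2.9 -3.2 0;-2.5 -2.9 -3.2 0")

```text
time_s: 15.85
tcp_pos: [0.3454, -0.3772, 0.2301]
ee_rot: [2.329, 2.106, -0.001]
contact_force: [0.7, -0.3, -0.6]
grip_width: 0.701
grip_force: 0.0
```

Run:
```python
from h import *
np.set_printoptions(precision=4,suppress=True)
t,d=snap('top','topA');s,ds=snap('side','sideA')
shut('topA'); print(env.observe()['time_s'],env.observe()['contact_force'],env.observe()['tcp_pos'])
lift=0
hsv=cv2.cvtColor(t[:,:,::-1].copy(),cv2.COLOR_BGR2HSV);roi=np.zeros((420,560),np.uint8);roi[225:280,300:385]=1
m=((hsv[...,2]<105)&(roi>0)).astype(np.uint8);n,l,st,ce=cv2.connectedComponentsWithStats(m);i=1+st[1:,4].argmax();ys,xs=np.where(l==i)
r=cv2.minAreaRect(np.stack([xs,ys],1).astype(np.float32));print(r,plane('top',*r[0],.05))
f=lambda im,x,y,w,h:cv2.resize(im[y:y+h,x:x+w,::-1],(400,300),interpolation=cv2.INTER_CUBIC)
cv2.imwrite('pics/cA.png',np.hstack([f(t,300,215,80,60),f(s,230,230,80,60)]))
```

```text
topA 2908 slope_t,slope_l,z [0.0005 0.004  0.141 ] std 0.0028093837205728366 angle se 0.0012891078755372023
15.95 [ 0.3139  0.2887 -0.1884] [ 0.3465 -0.3752  0.2295]
((347.06707763671875, 248.39633178710938), (40.63880920410156, 6.073734283447266), 6.34019136428833) [ 0.4753 -0.2967  0.05  ]
```

View pics/cA.png

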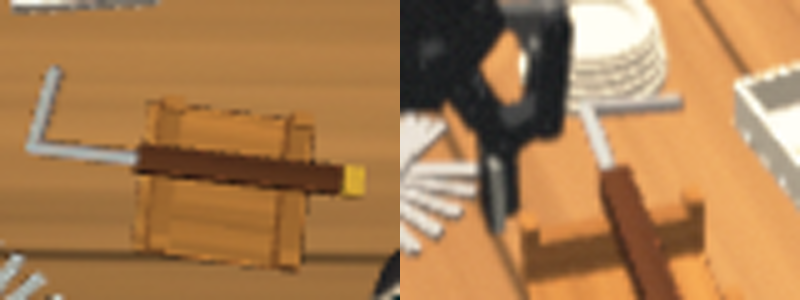

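The pole lies flat on both rails, its handle centre at about (347,248) and within about 11 mm of the rest's centre. The lid is level and the gripper is clear.

```bash
python3 -c "
from h import *
print(env.sign_off())"
```

```text
the job is handed in; nothing more can be done
None
```

The job is handed in at about 16 s: my last images show the lid fully shut and the pole lying flat and released on its rest's rails, about 11 mm from the rest's centre; the sign-off returned no verdict.

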